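# Put the small cheese away under the sliding cover

### The job

Put the small round cheese from the serving board away in the cheese tray: slide the tray's cover out of the way, set the cheese down gently and flat, wholly on the round wooden board in its well, and slide the cover back until it is fully home over that well. The cheese block stays in the other well, uncovered, and everything else on the counter is left where it stands.

Things in the scene. Friction and masses are not known exactly. Their poses are not given: they have to be found in the camera images.
- tray: Wooden tray fixed to the counter, 160 (x) by 284 (y) by 62 mm high, steel cover rails along its two long sides (top at 75 mm). Two open wells side by side along y, centres at y = +69 and y = -69 mm, each 140 (x) by 130 (y) mm inside, 8 mm walls between and at the ends, 10 mm along the sides, floor 6 mm thick. Origin: centre of the underside; x across the tray, y along the rails, z up.
- cover (a joint): Flat metal cover, 146 (x) by 139 (y) by 6 mm, sliding on the tray's rails along the tray's y, underside 63 mm and upper face 69 mm above the counter. Value in m: 0 = fully home over the well at -y, 0.138 = fully home over the well at +y (end stops at both). It stands part-way at the start; about 1.5 N moves it.
- cover_bar (a point): Centre of the top of the dark wooden bar that stands across the middle of the cover: 90 mm (along the tray's x), 12 mm thick (along y), 26 mm tall, its top 95 mm above the counter. Push it from either side, or pinch it. Axes as the tray's.
- round_board: Loose round board of pale wood, 96 mm across, 8 mm thick, lying flat in one of the two wells (either one): the place for the small cheese. Origin: centre of the underside.
- cheese_block: Loose rectangular cheese block, 62 by 92 by 32 mm high, lying in the other well. Origin: centre of the underside; long side along its y.
- serving_board: Dark wooden serving board fixed to the counter, 300 (x) by 200 (y) by 14 mm thick. Origin: centre of the underside.
- small_cheese: Small round cheese, 60 mm across, 36 mm high, about 110 g, lying flat on the serving board, the smaller of the two there. Origin: centre of the underside, z up its axis.
- big_cheese: Big round cheese, 96 mm across, 45 mm high, on the same serving board; leave alone. Origin: centre of the underside.
- jar_a: Jar of chutney, 66 mm across, 85 mm high; leave alone. Origin: centre of the underside.
- jar_b: Second jar of the same kind; leave alone. Origin: centre of the underside.
- tub: Kraft cardboard tub, 84 mm across, 80 mm high; leave alone. Origin: centre of the underside.
- fruit_bowl: White bowl of grapes, 150 mm across, 70 mm high with the grapes; leave alone. Origin: centre of the underside.
- cheese_knife: Flat cheese server lying on the counter, 200 mm long along its x; leave alone. Origin: about its middle, at the underside.
There are look-alikes about, which are no part of the job. Several things have the shape of the round_board; the one meant has the colours described above.

How it is judged:
By the outcome, as a careful person would: the job done as asked, in the order asked, and still so for the second after the job is handed in, with the robot touching nothing.
It also fails if it takes over 64 s, if anything falls off the work surface, if the arm or the gripper's body presses on something with over 40 N, if the wrist force passes 120 N, or if a joint passes its speed limit or range.

### The arm

A 6-joint arm with a two-finger parallel gripper is mounted at the origin on the work surface. World frame = base frame: x ahead of the robot, y to its left, z up, the work surface at z = 0. Lengths are in m, angles in rad, forces in N, time in s.
With the tool pointing down it reaches from about 0.325 to 0.75 m from the base axis. Payload 7.6 kg.
Tool frame: the origin (TCP) lies at the very end of the fingers, on their centre line; the grasp point (between the pads) lies 19 mm behind it; z points along the fingers, y is the line along which they close (so a half turn about z gives the same grasp; the last joint's range is limited). The gripper opens to 85 mm and grips with 20 to 120 N. Pads are 22 mm wide; open, the fingers measure 114 mm over their backs; the gripper's body (76 mm by 85 mm) begins 54 mm behind the grasp point. The pads swing forward as they close: fully open they stand 13 mm farther back than shut.
Start: joints at [-1.345, 0.052, 1.401, -0, 1.689, -0.07], TCP at [0.153, -0.502, 0.231] pointing down, gripper open.
Joint ranges: [-2.9, 2.9], [-0.91, 2.17], [0.12, 2.37], [-1.06, 4.2], [0.26, 2.73], [-2.93, 2.93]. Speed limits (rad/s): [2.57, 2.57, 3.01, 3.14, 3.14, 3.14].

### API

Orientations are given as a unit quaternion [x, y, z, w].
In Python, from plant import manip gives the robot as it stands.
- The arm moves only by the tool apply_moves, never from a script. Its argument "rows" is a list of rows, each a list of 4 numbers: the shift along the tool's x, y, z in cm, then the turn about the tool's z in rad. In form: [[tx, ty, tz, twist], ...]. A call has exactly 5 rows; each row shifts and turns the commanded pose from where the row before left it, along the tool's axes as they then stand; what a row does not reach is not made up. A row lasts 1/10 s, in which the tool goes at most 50 mm and 8.59 degrees, less where a joint would pass 70% of its speed; a pose out of reach is approached as far as the arm can. A call is refused whole if a number of a shift passes 5 or a number of a turn 0.15, either way. A call with a gripper value outside its range is refused whole. "claw" is the opening, from -1 (shut) to 1 (fully open), set as the call begins (left out, the last holds). The fingers move at their own pace and stop on an object; the grip force is fixed at half the most. Time passes only in rows, so rows that do not move let the fingers close, or fill a call up. It gives the time, the measured TCP pose, the force, the opening and the grip force at its end, in the units of the state.
- manip.observe(): the state, without advancing time (a new reading comes with each control period).
- manip.capture(name): name is "scene" or "top" or "wrist"; returns a dict with "frame" (384x512x3 uint8, red, green, blue), "fx", "fy", "cx", "cy" (pixels), "R" (3x3) and "t" (3): a world point X has camera coordinates R X + t; the wrist camera has in their place "mount" (4x4, takes a point from camera to tool coordinates, whose origin is the TCP and whose axes are the flange's). Camera axes: x right, y down, z forward; pixel columns grow to the right and rows downward; lengths in m; the calibration is good to about 2 mm. The wrist camera is an equidistant fisheye: a pixel r from the principal point sees the ray r / f radians off the axis. A picture is of the moment at which its call begins: read the wrist's pose just before it. There is no depth.
- manip.close_job(): hands the job in; it is judged then, once.
Trained networks look in the newest picture that a camera, given by its name, has taken for a name from the list of things; names that differ only in an ending like _2 or _b are one class to them, and where a whole thing is asked for, a point or a joint stands for the part that bears it (a point fixed in the world has none). Each returns a list of dicts, best first, with "p" (0 to 1); they miss things now and then, are a little off and sometimes report something else, mostly with a low value. They report only what shows in the picture. A call takes as long as a camera call. They do not tell look-alikes from the thing itself.
- manip.search_frame(camera, target): "pixel" ([column, row] in pixels, amid what is visible of it).
The state is a dict: "t": time; "joint_positions": joint angles; "joint_velocities": joint speeds; "joint_torque": joint torques, N m; "position": TCP position; "eef_rot": TCP orientation; "ft_force": force on the tool from outside, world axes, zero at the start; "ft_torque": the same for the moment, N m; "gripper_width": finger opening in m; "gripper_force": force on a finger pad.
Only numpy, scipy, OpenCV 4.12 (cv2) and the standard library are available. Lean on these libraries where they do the work, as an engineer would, in place of code of your own. Each camera call takes 0.05 s, during which the arm holds its last target. There are 200 camera calls.

## Working session

There is one attempt and no reset: what is moved stays moved. The work goes in short steps, Python scripts to look and compute and a tool call to move; the robot and the scene stay as the last step left them, time stands still between calls to the robot, and variables do not carry over. Pictures are saved under pics/ and viewed, at most 10 in all, crops included, and the job is handed in when it is done.

Besides the shell and the picture viewer there is one more tool, called after "Call:" as name(argument=value, ...), one argument or row to a line, values as JSON. apply_moves: Moves the arm, as the interface text tells. Its arguments: {"type":"object","properties":{"rows":{"type":"array"},"claw":{"type":"number"}},"required":["rows"]}

```bash
mkdir -p pics; ls
cat > h.py <<'E'
import numpy as np, cv2, json
from plant import manip
def cap(n,f=None):
    c=manip.capture(n)
    if f: cv2.imwrite('pics/'+f,cv2.cvtColor(c['frame'],cv2.COLOR_RGB2BGR))
    return c
def w(c,px,z):
    R=np.array(c['R']);t=np.array(c['t'])
    d=R.T@np.array([(px[0]-c['cx'])/c['fx'],(px[1]-c['cy'])/c['fy'],1]);o=-R.T@t
    return o+d*(z-o[2])/d[2]
def proj(c,X):
    p=np.array(c['R'])@np.array(X)+np.array(c['t']);return [c['fx']*p[0]/p[2]+c['cx'],c['fy']*p[1]/p[2]+c['cy']]
E
python3 - <<'E'
from h import *
s=manip.observe();print(s['t'],s['position'],s['eef_rot'],s['gripper_width'])
Z=dict(tray=.06,cover=.069,cover_bar=.095,round_board=.014,cheese_block=.038,serving_board=.014,small_cheese=.05,big_cheese=.059,jar_a=.085,tub=.08,fruit_bowl=.06,cheese_knife=.01)
a=cap('scene','scene0.png');b=cap('top','top0.png')
print(b['R'],b['t'],b['fx'])
for n,c in (('top',b),('scene',a)):
  for k,z in Z.items():
    print(n,k,[(np.round(d['pixel']).tolist(),round(d['p'],2),np.round(w(c,d['pixel'],z)[:2],3).tolist()) for d in manip.search_frame(n,k)[:4]])
E
```

```text
pics
0.0 [ 0.15299684 -0.50189487  0.23046486] [ 9.89079846e-01  1.47378564e-01 -7.94367400e-05 -7.81534362e-04] 0.08531043310470134
[[ 0.00337336 -0.99994027  0.01039625]
 [-0.98387526 -0.00517792 -0.17878107]
 [ 0.17882422 -0.00962552 -0.98383395]] [0.05967204 0.5752852  1.14341137] 473.31130409087103
top tray [([230.0, 203.0], 0.73, [0.537, 0.135])]
top cover [([230.0, 204.0], 0.65, [0.534, 0.134])]
top cover_bar [([230.0, 201.0], 0.87, [0.535, 0.133]), ([304.0, 116.0], 0.41, [0.753, -0.049])]
top round_board [([193.0, 130.0], 0.87, [0.739, 0.237]), ([263.0, 192.0], 0.78, [0.572, 0.052]), ([304.0, 116.0], 0.24, [0.78, -0.059])]
top cheese_block [([195.0, 210.0], 0.73, [0.52, 0.224])]
top serving_board [([377.0, 234.0], 0.67, [0.464, -0.241]), ([302.0, 115.0], 0.39, [0.781, -0.052]), ([231.0, 204.0], 0.35, [0.54, 0.135])]
top small_cheese [([373.0, 245.0], 0.71, [0.434, -0.221]), ([377.0, 233.0], 0.6, [0.464, -0.232])]
top big_cheese [([231.0, 204.0], 0.64, [0.533, 0.131]), ([382.0, 194.0], 0.63, [0.561, -0.246])]
top jar_a [([125.0, 236.0], 0.96, [0.452, 0.383]), ([303.0, 115.0], 
[... 451 characters left out ...]
]
scene cover_bar [([272.0, 178.0], 0.7, [0.549, 0.121])]
scene round_board [([330.0, 235.0], 0.93, [0.743, 0.236]), ([249.0, 202.0], 0.55, [0.557, 0.045])]
scene cheese_block [([302.0, 172.0], 0.74, [0.513, 0.24]), ([250.0, 202.0], 0.43, [0.575, 0.042])]
scene serving_board [([145.0, 203.0], 0.63, [0.465, -0.263])]
scene small_cheese [([153.0, 188.0], 0.83, [0.443, -0.229])]
scene big_cheese [([153.0, 225.0], 0.94, [0.583, -0.25])]
scene jar_a [([239.0, 271.0], 0.96, [0.802, -0.059]), ([339.0, 146.0], 0.73, [0.483, 0.375])]
scene tub [([181.0, 274.0], 0.77, [0.765, -0.203])]
scene fruit_bowl [([374.0, 180.0], 0.82, [0.623, 0.433])]
scene cheese_knife [([291.0, 249.0], 0.65, [0.749, 0.113])]
```

Run:
```python
import cv2
t=cv2.imread('pics/top0.png');cv2.imwrite('pics/topcrop.png',cv2.resize(t[90:290,80:440],None,fx=2.2,fy=2.2,interpolation=cv2.INTER_CUBIC))
t=cv2.imread('pics/scene0.png');cv2.imwrite('pics/scenecrop.png',cv2.resize(t[110:310,90:410],None,fx=2.5,fy=2.5,interpolation=cv2.INTER_CUBIC))
```

```text
(no output)
```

View pics/topcrop.png

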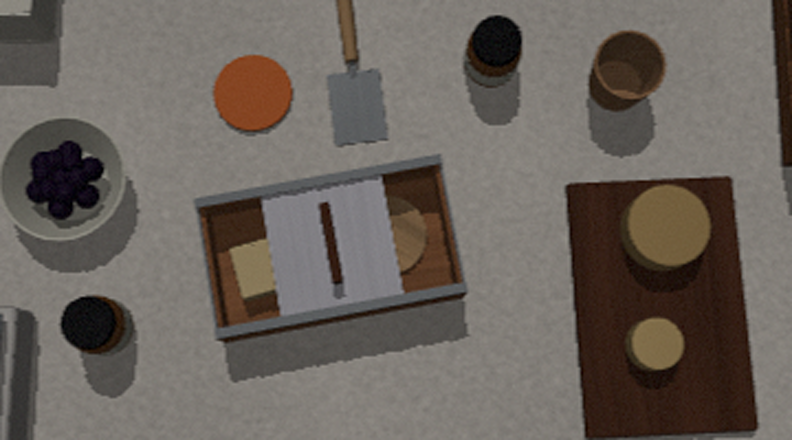

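View pics/scenecrop.png

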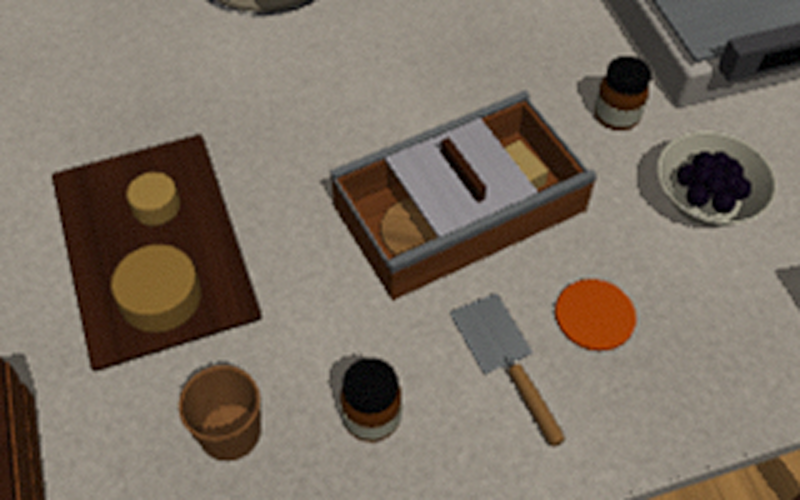

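Top view, full-frame pixels: the tray is centred near (230,203), with the cover part-way along. The candidates for the round board are the orange disc at (193,130), which is the wrong colour and on the open counter, and the pale wooden disc at about (262,196) inside the right-hand (world −y) well. The pale disc fits. The small cheese is at (378,246), smaller than the big one at (383,194). The block is in the +y well.

```bash
cat >> h.py <<'E'
def go(x,y,z,psi,s=None):
    """shift in tool axes (cm) and twist to reach world pose; psi = heading of tool x"""
    s=s or manip.observe();q=s['eef_rot'];p=2*np.arctan2(q[1],q[0]);p=(p+np.pi)%(2*np.pi)-np.pi
    d=np.array([x,y,z])-s['position'];c,n=np.cos(p),np.sin(p)
    print('now',np.round(s['position'],4),'psi',round(p,3),'shift',np.round(100*np.array([c*d[0]+n*d[1],n*d[0]-c*d[1],-d[2]]),2),'twist',round(-(psi-p),3),'j',np.round(s['joint_positions'],2))
E
python3 - <<'E'
from h import *
b=manip.capture('top');a=manip.capture('scene')
T=lambda u,v:(80+u/2.2,90+v/2.2); S=lambda u,v:(90+u/2.5,110+v/2.5)
C=np.array([w(b,T(*p),.075) for p in ((196,200),(441,157),(465,291),(219,335))])
D=np.array([w(a,S(*p),.075) for p in ((593,176),(391,263),(333,174),(525,95))])
for n,C in (('top',C),('scene',D)):
  print(n,C.mean(0),[np.round(np.linalg.norm(C[i]-C[(i+1)%4]),3) for i in range(4)])
  u=(C[0]-C[1]+C[3]-C[2]);v=C[0]-C[3]+C[1]-C[2];print('yaw of tray y-axis minus 90',np.arctan2(u[1],u[0])-np.pi/2,'x',np.arctan2(v[1],v[0]))
for p in ((325,203),(338,283)): print('bar',w(b,T(*p),.095))
for c,n in ((b,'top'),(a,'scene')):
  f=c['frame'];hsv=cv2.cvtColor(f,cv2.COLOR_RGB2HSV)
  g=T(657,344) if n=='top' else S(152,190)
  x,y=map(int,g); print(n,'cheese hsv',hsv[y,x])
  h0=hsv[y,x].astype(int)
  m=cv2.inRange(hsv,np.array([h0[0]-5,90,h0[2]-22],float),np.array([h0[0]+5,255,h0[2]+40],float))
  k,l,st,ce=cv2.connectedComponentsWithStats(m)
  i=l[y,x];print(st[i],ce[i],w(c,ce[i],.05))
  cn=cv2.findContours((l==i).astype(np.uint8),0,1)[0][0][:,0,:]
  P=np.array([w(c,p,.05)[:2] for p in cn.astype(float)]);A=np.c_[2*P,np.ones(len(P))];r=np.linalg.lstsq(A,(P**2).sum(1),rcond=None)[0]
  print('circ',r[:2],np.sqrt(r[2]+r[0]**2+r[1]**2))
# round board arc edges seen (top crop)
P=np.array([w(b,T(*p),.014)[:2] for p in ((392,198),(410,203),(421,217),(426,235),(421,253),(412,266),(403,272))])
A=np.c_[2*P,np.ones(len(P))];r=np.linalg.lstsq(A,(P**2).sum(1),rcond=None)[0];print('board',r[:2],np.sqrt(r[2]+r[0]**2+r[1]**2))
E
```

```text
top [0.53808209 0.13276952 0.075     ] [np.float64(0.281), np.float64(0.155), np.float64(0.276), np.float64(0.154)]
yaw of tray y-axis minus 90 0.18266731159933114 x 0.18488114084787896
scene [0.54289131 0.13272021 0.075     ] [np.float64(0.277), np.float64(0.147), np.float64(0.278), np.float64(0.152)]
yaw of tray y-axis minus 90 0.18062281304874794 x 0.1956747635559497
bar [0.58184822 0.13874705 0.095     ]
bar [0.49294493 0.1232124  0.095     ]
top cheese hsv [ 21 108 123]
[367 235  23  23 417] [378.35731415 245.70263789] [ 0.43238426 -0.23440915  0.05      ]
circ [ 0.43247733 -0.23440214] 0.02742301480643508
scene cheese hsv [ 20 157 143]
[141 179  19  15 217] [150.07834101 186.06912442] [ 0.43428954 -0.23607146  0.05      ]
circ [ 0.43388282 -0.23594333] 0.02710091194485917
board [0.55878319 0.07036128] 0.04677250213612315
```

Call:
apply_moves(
  rows=[
    [0, 0, 0, 0.113],
    [3.2, -3.6, 0, 0],
    [3.2, -3.6, 0, 0],
    [3.2, -3.6, 0, 0],
    [3.2, -3.6, 0, 0],
  ],
  claw=1,
)

```text
t: 1.9
position: [0.2533, -0.3357, 0.2313]
eef_rot: [0.996, 0.091, 0.0, 0.0]
ft_force: [1.2, -0.4, -0.2]
gripper_width: 0.0855
gripper_force: 0.0
```

Call:
apply_moves(
  rows=[
    [3.2, -3.6, 0, 0],
    [3.2, -3.6, 0, 0],
    [3.2, -3.6, 0, 0],
    [3.2, -3.6, 0, 0],
    [3.2, -3.6, 0, 0],
  ],
)

```text
t: 2.4
position: [0.378, -0.1294, 0.2317]
eef_rot: [0.996, 0.091, 0.001, 0.0]
ft_force: [0.4, -1.1, 0.3]
gripper_width: 0.0855
gripper_force: 0.0
```

```bash
python3 -c "
from h import *
go(.538,.131,.15,.183)"
```

```text
now [ 0.378  -0.1294  0.2317] psi 0.183 shift [ 20.47 -22.7    8.17] twist -0.0 j [-0.42 -0.31  1.73 -0.    1.72  0.97]
```

Call:
apply_moves(
  rows=[
    [3.2, -3.6, 0.8, 0],
    [3.2, -3.6, 0.8, 0],
    [3.2, -3.6, 0.8, 0],
    [3.2, -3.6, 0.8, 0],
    [3.2, -3.6, 0.8, 0],
  ],
)

```text
t: 2.9
position: [0.5027, 0.0769, 0.1911]
eef_rot: [0.996, 0.091, 0.0, 0.0]
ft_force: [1.0, -0.7, 0.8]
gripper_width: 0.0853
gripper_force: 0.0
```

Call:
apply_moves(
  rows=[
    [3.0, -3.2, 0, 0],
    [1.5, -1.5, 1.5, 0],
    [0, 0, 1.5, 0],
    [0, 0, 1, 0],
    [0, 0, 0, 0],
  ],
)

```text
t: 3.4
position: [0.5365, 0.1282, 0.1493]
eef_rot: [0.996, 0.091, -0.002, 0.0]
ft_force: [-0.1, -0.8, -0.2]
gripper_width: 0.0853
gripper_force: 0.0
```

```bash
python3 -c "
from h import *
go(.538,.131,.075,.183)
c=cap('wrist','w1.png'); print(c['fx'],c['cx'],c['cy'],c['mount'])
cap('scene','s1.png')
f=cv2.imread('pics/s1.png')[110:270,190:380]; f=cv2.resize(f,None,fx=2.4,fy=2.4)
g=cv2.imread('pics/w1.png'); o=np.zeros((384,512+456,3),np.uint8); o[:,:512]=g; o[:f.shape[0],512:512+f.shape[1]]=f[:384]
cv2.imwrite('pics/c1.png',cv2.resize(o,None,fx=.82,fy=.82))
"
```

```text
now [0.5365 0.1282 0.1493] psi 0.182 shift [ 0.2  -0.24  7.43] twist -0.001 j [ 0.17  0.17  1.44 -0.    1.54  1.56]
297.3186396354542 256.0144916802412 187.03059809351026 [[ 4.40095563e-04 -9.46560726e-01 -3.22525345e-01  8.42150453e-02]
 [ 9.99999626e-01  6.56808688e-04 -5.63099656e-04 -5.46214707e-04]
 [ 7.44845468e-04 -3.22524976e-01  9.46560661e-01 -1.41811928e-01]
 [ 0.00000000e+00  0.00000000e+00  0.00000000e+00  1.00000000e+00]]
```

View pics/c1.png

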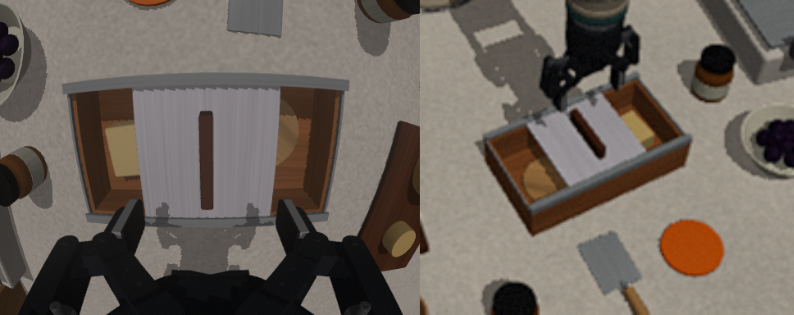

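Wrist view: the bar (column 205 of the scaled picture) lies between the open fingers, aligned with them. The pale disc shows in the −y well and the block in the +y well. I'll descend and pinch the bar.

Call:
apply_moves(
  rows=[
    [0.2, -0.2, 2, 0],
    [0, 0, 2, 0],
    [0, 0, 2, 0],
    [0, 0, 1.4, 0],
    [0, 0, 0, 0],
  ],
)

```text
t: 4.0
position: [0.5384, 0.1309, 0.0759]
eef_rot: [0.996, 0.091, -0.001, 0.0]
ft_force: [0.1, -0.8, -0.6]
gripper_width: 0.0854
gripper_force: 0.0
```

Call:
apply_moves(
  rows=[
    [0, 0, 0, 0],
    [0, 0, 0, 0],
    [0, 0, 0, 0],
    [0, 0, 0, 0],
    [0, 0, 0, 0],
  ],
  claw=-1,
)

```text
t: 4.5
position: [0.5394, 0.1317, 0.0776]
eef_rot: [0.996, 0.091, 0.0, -0.0]
ft_force: [-2.2, 8.7, 3.1]
gripper_width: 0.0121
gripper_force: 3.6
```

Call:
apply_moves(
  rows=[
    [0, 0, 0, 0],
    [0, 0, 0, 0],
    [0, 0, 0, 0],
    [0, 0, 0, 0],
    [0, 0, 0, 0],
  ],
)

```text
t: 5.0
position: [0.5395, 0.1316, 0.0779]
eef_rot: [0.996, 0.091, 0.0, 0.0]
ft_force: [-3.2, -0.8, 4.7]
gripper_width: 0.0104
gripper_force: 60.6
```

Call:
apply_moves(
  rows=[
    [0, -1, 0, 0],
    [0, -1.5, 0, 0],
    [0, -1.5, 0, 0],
    [0, -1.2, 0, 0],
    [0, -0.8, 0, 0],
  ],
)

```text
t: 5.5
position: [0.528, 0.191, 0.0778]
eef_rot: [0.996, 0.092, -0.0, 0.0]
ft_force: [-5.0, -2.5, 7.1]
gripper_width: 0.0105
gripper_force: 61.0
```

Call:
apply_moves(
  rows=[
    [0, -0.2, 0, 0],
    [0, -0.2, 0, 0],
    [0, -0.2, 0, 0],
    [0, -0.2, 0, 0],
    [0, 0, 0, 0],
  ],
)

```text
t: 6.0
position: [0.5266, 0.1985, 0.0779]
eef_rot: [0.996, 0.091, -0.0, 0.0]
ft_force: [-5.2, -0.9, 7.3]
gripper_width: 0.01
gripper_force: 61.0
```

Call:
apply_moves(
  rows=[
    [0, -0.1, 0, 0],
    [0, -0.1, 0, 0],
    [0, -0.1, 0, 0],
    [0, -0.1, 0, 0],
    [0, 0, 0, 0],
  ],
)

```text
t: 6.5
position: [0.526, 0.2017, 0.0778]
eef_rot: [0.996, 0.091, -0.0, 0.001]
ft_force: [-4.9, -4.6, 7.1]
gripper_width: 0.011
gripper_force: 61.1
```

Call:
apply_moves(
  rows=[
    [0, -0.1, 0, 0],
    [0, -0.1, 0, 0],
    [0, 0, 0, 0],
    [0, 0, 0, 0],
    [0, 0, 0, 0],
  ],
)

```text
t: 7.0
position: [0.526, 0.2017, 0.0779]
eef_rot: [0.996, 0.091, -0.0, 0.002]
ft_force: [-4.7, -12.2, 8.4]
gripper_width: 0.0108
gripper_force: 61.3
```

Call:
apply_moves(
  rows=[
    [0, 0.2, 0, 0],
    [0, 0, 0, 0],
    [0, 0, 0, 0],
    [0, 0, -1, 0],
    [0, 0, -2, 0],
  ],
  claw=1,
)

```text
t: 7.5
position: [0.5252, 0.2023, 0.1064]
eef_rot: [0.996, 0.091, -0.002, 0.0]
ft_force: [-0.3, 0.1, 1.5]
gripper_width: 0.0817
gripper_force: 0.0
```

Call:
apply_moves(
  rows=[
    [0, 0, -3, 0],
    [0, 0, -3, 0],
    [-1.7, 4.1, 0, 0],
    [-1.7, 4.1, 0, 0],
    [-1.7, 4.1, 0, 0],
  ],
)

```text
t: 8.0
position: [0.4981, 0.0712, 0.1683]
eef_rot: [0.996, 0.092, 0.001, 0.0]
ft_force: [0.4, 0.1, 0.1]
gripper_width: 0.0855
gripper_force: 0.0
```

Call:
apply_moves(
  rows=[
    [-1.7, 4.1, 0, 0],
    [-1.7, 4.1, 0, 0],
    [-1.7, 4.1, 0, 0],
    [-1.7, 4.1, 0, 0],
    [-1.7, 4.1, 0, 0],
  ],
)

```text
t: 8.5
position: [0.4517, -0.1464, 0.1683]
eef_rot: [0.996, 0.091, 0.001, 0.0]
ft_force: [0.6, -0.5, 0.2]
gripper_width: 0.0854
gripper_force: 0.0
```

Call:
apply_moves(
  rows=[
    [-1.7, 4.1, 0, 0],
    [-1.7, 4.1, 0, 0],
    [0, 0, 0, 0],
    [0, 0, 0, 0],
    [0, 0, 0, 0],
  ],
)

```text
t: 9.0
position: [0.4339, -0.2309, 0.1677]
eef_rot: [0.996, 0.092, 0.0, -0.0]
ft_force: [0.9, 0.0, 0.6]
gripper_width: 0.0854
gripper_force: 0.0
```

```bash
cat >> h.py <<'E'
def circ(P):
    A=np.c_[2*P,np.ones(len(P))];r=np.linalg.lstsq(A,(P**2).sum(1),rcond=None)[0]
    return np.round(r[:2],4),round(float(np.sqrt(r[2]+r[0]**2+r[1]**2)),4)
def ww(c,s,px,z):
    from scipy.spatial.transform import Rotation as Ro
    v=np.array([px[0]-c['cx'],px[1]-c['cy']]);r=np.hypot(*v);th=r/c['fx']
    d=np.r_[v/r*np.sin(th),np.cos(th)];M=np.array(c['mount']);Rw=Ro.from_quat(s['eef_rot']).as_matrix()
    o=Rw@M[:3,3]+s['position'];d=Rw@M[:3,:3]@d
    return o+d*(z-o[2])/d[2]
E
python3 -c "
from h import *
s=manip.observe();c=cap('wrist','w2.png');b=cap('top','t2.png')
for d in manip.search_frame('wrist','small_cheese')[:3]: print(d,ww(c,s,d['pixel'],.05))
go(.433,-.235,.15,.183)
g=cv2.imread('pics/w2.png');t=cv2.resize(cv2.imread('pics/t2.png')[150:260,170:310],None,fx=2.6,fy=2.6)
o=np.zeros((384,900,3),np.uint8);o[:,:512]=g;o[:t.shape[0],520:520+t.shape[1]]=t;cv2.imwrite('pics/c2.png',cv2.resize(o,None,fx=.88,fy=.88))
"
```

```text
{'pixel': [261.4, 181.8], 'p': 0.93} [ 0.43560807 -0.23492384  0.05      ]
now [ 0.434  -0.2307  0.1675] psi 0.185 shift [-0.18  0.41  1.75] twist 0.002 j [-0.56 -0.01  1.6   0.    1.56  0.82]
```

View pics/c2.png

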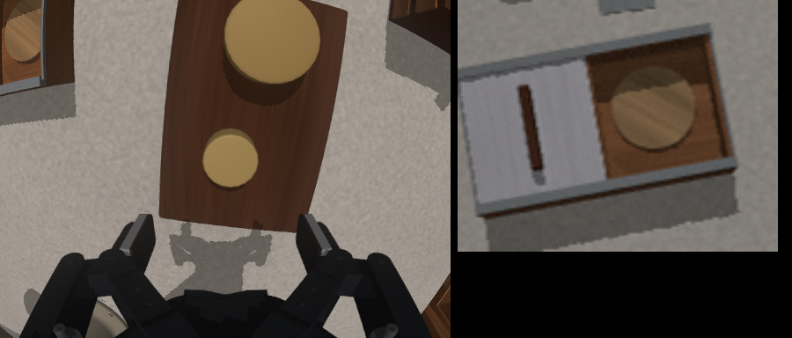

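Left: the small cheese is at about (261,180) in the wrist frame, between the finger lines. Right: the cover is fully over the +y well, and the pale board lies clear in the −y well. That confirms it as the right board.

Call:
apply_moves(
  rows=[
    [0, 0.4, 3, 0],
    [0, 0, 3, 0],
    [0, 0, 3, 0],
    [0, 0, 2.5, 0],
    [0, 0, 1.5, 0],
  ],
)

```text
t: 9.65
position: [0.4337, -0.2342, 0.0351]
eef_rot: [0.996, 0.092, -0.001, -0.001]
ft_force: [-0.2, 1.0, 0.7]
gripper_width: 0.0854
gripper_force: 0.0
```

Call:
apply_moves(
  rows=[
    [0, 0, 1, 0],
    [0, 0, 0.7, 0],
    [0, 0, 0, 0],
    [0, 0, 0, 0],
    [0, 0, 0, 0],
  ],
)

```text
t: 10.15
position: [0.4349, -0.236, 0.0213]
eef_rot: [0.996, 0.091, 0.001, 0.001]
ft_force: [-0.1, 0.4, -0.1]
gripper_width: 0.0853
gripper_force: 0.0
```

```bash
python3 -c "
from h import *
b=manip.capture('top')
T=lambda u,v:((u/.88-520)/2.6+170,v/.88/2.6+150)
P=np.array([w(b,T(*p),.014)[:2] for p in ((611,108),(694,108),(652,67),(652,150))]);print('board',P.mean(0),circ(P))
C=np.array([w(b,T(*p),.075)[:2] for p in ((708,26),(735,162))]);print(C)
s=manip.observe();c=cap('wrist','w3.png');print(manip.search_frame('wrist','small_cheese')[:2])
"
```

```text
board [0.55839952 0.07184255] (array([0.5583, 0.0716]), 0.0474)
[[ 0.63972042  0.01143804]
 [ 0.49058903 -0.01678517]]
[{'pixel': [254.6, 262.9], 'p': 0.57}]
```

Call:
apply_moves(
  rows=[
    [0, 0, 0, 0],
    [0, 0, 0, 0],
    [0, 0, 0, 0],
    [0, 0, 0, 0],
    [0, 0, 0, 0],
  ],
  claw=-1,
)

```text
t: 10.8
position: [0.4347, -0.236, 0.0211]
eef_rot: [0.996, 0.091, 0.001, 0.0]
ft_force: [-0.2, 0.5, 5.7]
gripper_width: 0.0582
gripper_force: 64.8
```

Call:
apply_moves(
  rows=[
    [0, 0, 0, 0],
    [0, 0, 0, 0],
    [0, 0, -0.5, 0],
    [0, 0, -1, 0],
    [0, 0, -2, 0],
  ],
)

```text
t: 11.3
position: [0.4332, -0.235, 0.0545]
eef_rot: [0.996, 0.091, -0.001, -0.001]
ft_force: [0.9, 0.0, -1.7]
gripper_width: 0.0579
gripper_force: 64.5
```

```bash
python3 -c "
from h import *
go(.556,.069,.15,.183)
c=cap('wrist','w4.png')
"
```

```text
now [ 0.4332 -0.235   0.0545] psi 0.183 shift [ 17.6  -27.66  -9.55] twist -0.0 j [-0.57  0.1   1.71 -0.    1.33  0.82]
```

View pics/w4.png

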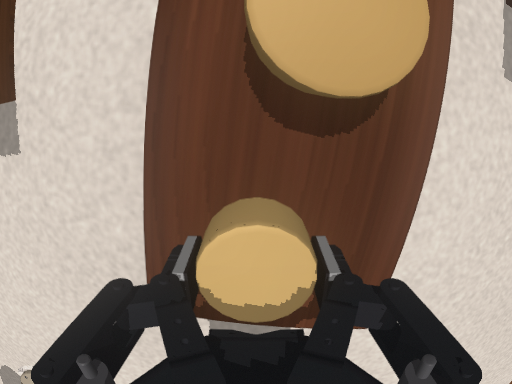

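Wrist view: the small cheese is centred at about (257,265), held squarely and level between both pads and clear of the board.

Call:
apply_moves(
  rows=[
    [0, 0, -3, 0],
    [0, 0, -3.5, 0],
    [0.8, -1.2, -3, 0],
    [1.8, -2.8, 0, 0],
    [1.8, -2.8, 0, 0],
  ],
)

```text
t: 11.85
position: [0.4659, -0.1604, 0.1517]
eef_rot: [0.996, 0.091, 0.001, 0.001]
ft_force: [-0.6, -0.8, -1.3]
gripper_width: 0.0583
gripper_force: 64.9
```

Call:
apply_moves(
  rows=[
    [1.8, -2.8, 0, 0],
    [1.8, -2.8, 0, 0],
    [1.8, -2.8, 0, 0],
    [1.8, -2.8, 0, 0],
    [1.8, -2.8, 0, 0],
  ],
)

```text
t: 12.35
position: [0.5286, -0.0054, 0.1503]
eef_rot: [0.996, 0.091, 0.0, 0.0]
ft_force: [1.0, -1.7, -1.5]
gripper_width: 0.0578
gripper_force: 64.9
```

Call:
apply_moves(
  rows=[
    [1.8, -2.8, 0, 0],
    [1.8, -2.8, 0, 0],
    [0.6, -1.3, 0, 0],
    [0, 0, 0, 0],
    [0, 0, 0, 0],
  ],
)

```text
t: 12.85
position: [0.5567, 0.0682, 0.1501]
eef_rot: [0.996, 0.091, -0.0, 0.0]
ft_force: [-0.3, -0.4, -1.8]
gripper_width: 0.0583
gripper_force: 64.9
```

```bash
python3 -c "
from h import *
go(.556,.069,.0215,.183)"
```

```text
now [0.5567 0.0682 0.1501] psi 0.183 shift [-0.06 -0.09 12.86] twist -0.0 j [ 0.06  0.19  1.41 -0.    1.54  1.44]
```

Call:
apply_moves(
  rows=[
    [0, 0, 2.5, 0],
    [0, 0, 2.5, 0],
    [0, 0, 2, 0],
    [0, 0, 1, 0],
    [0, 0, 0, 0],
  ],
)

```text
t: 13.35
position: [0.5561, 0.0677, 0.069]
eef_rot: [0.996, 0.091, -0.001, 0.0]
ft_force: [0.0, 0.6, -1.2]
gripper_width: 0.058
gripper_force: 64.9
```

Call:
apply_moves(
  rows=[
    [0, 0, 1, 0],
    [0, 0, 1, 0],
    [0, 0, 1, 0],
    [0, 0, 0.8, 0],
    [0, 0, 0.3, 0],
  ],
)

```text
t: 13.85
position: [0.5564, 0.0687, 0.0279]
eef_rot: [0.996, 0.091, -0.001, 0.0]
ft_force: [-0.7, 0.0, -1.5]
gripper_width: 0.0582
gripper_force: 64.9
```

Call:
apply_moves(
  rows=[
    [0, 0, 0.1, 0],
    [0, 0, 0.1, 0],
    [0, 0, 0.1, 0],
    [0, 0, 0.1, 0],
    [0, 0, 0, 0],
  ],
)

```text
t: 14.35
position: [0.557, 0.0687, 0.0253]
eef_rot: [0.996, 0.091, 0.0, 0.0]
ft_force: [0.4, -0.6, -1.9]
gripper_width: 0.0582
gripper_force: 64.9
```

Call:
apply_moves(
  rows=[
    [0, 0, 0.1, 0],
    [0, 0, 0.1, 0],
    [0, 0, 0.1, 0],
    [0, 0, 0, 0],
    [0, 0, 0, 0],
  ],
)

```text
t: 14.85
position: [0.557, 0.0687, 0.0222]
eef_rot: [0.996, 0.091, -0.0, 0.0]
ft_force: [0.1, -0.0, -1.9]
gripper_width: 0.0582
gripper_force: 64.9
```

Call:
apply_moves(
  rows=[
    [0, 0, 0.05, 0],
    [0, 0, 0.05, 0],
    [0, 0, 0, 0],
    [0, 0, 0, 0],
    [0, 0, 0, 0],
  ],
)

```text
t: 15.35
position: [0.557, 0.0687, 0.0213]
eef_rot: [0.996, 0.091, 0.0, 0.0]
ft_force: [-0.1, -0.2, -1.8]
gripper_width: 0.0582
gripper_force: 64.9
```

Call:
apply_moves(
  rows=[
    [0, 0, 0.05, 0],
    [0, 0, 0.05, 0],
    [0, 0, 0, 0],
    [0, 0, 0, 0],
    [0, 0, 0, 0],
  ],
)

```text
t: 15.85
position: [0.5571, 0.0687, 0.0211]
eef_rot: [0.996, 0.091, 0.0, 0.0]
ft_force: [-4.2, -1.2, 5.3]
gripper_width: 0.0577
gripper_force: 65.6
```

Touched down at 5 N. I'll open partially so the fingers stay clear of the well walls.

Call:
apply_moves(
  rows=[
    [0, 0, 0, 0],
    [0, 0, 0, 0],
    [0, 0, 0, 0],
    [0, 0, 0, 0],
    [0, 0, -0.5, 0],
  ],
  claw=0.76,
)

```text
t: 16.35
position: [0.5565, 0.0687, 0.0247]
eef_rot: [0.996, 0.091, -0.001, 0.0]
ft_force: [0.0, 0.7, -0.9]
gripper_width: 0.0751
gripper_force: 0.0
```

Call:
apply_moves(
  rows=[
    [0, 0, -1, 0],
    [0, 0, -2, 0],
    [0, 0, -3, 0],
    [0, 0, -3, 0],
    [0, 0, -3, 0],
  ],
)

```text
t: 16.85
position: [0.557, 0.0687, 0.1475]
eef_rot: [0.996, 0.091, 0.001, 0.0]
ft_force: [0.7, -0.5, 0.2]
gripper_width: 0.0751
gripper_force: 0.0
```

```bash
python3 -c "
from h import *
go(.526,.2017,.15,.183)
s=manip.observe();c=cap('wrist','w5.png');
for d in manip.search_frame('wrist','small_cheese')[:2]: print(d,ww(c,s,d['pixel'],.05))
"
```

```text
now [0.557  0.0687 0.1475] psi 0.183 shift [ -0.63 -13.64  -0.25] twist -0.0 j [ 0.06  0.19  1.41 -0.    1.53  1.45]
{'pixel': [257.8, 185.2], 'p': 0.63} [0.56150198 0.06870995 0.05      ]
```

View pics/w5.png

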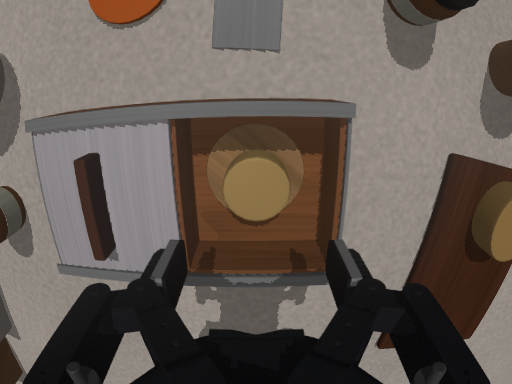

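Wrist view: the cheese sits at about (257,186) on the pale board, whose visible circle is centred near (255,171). Before covering it, I'll check with geometry that it lies wholly on the board.

```bash
python3 -c "
from h import *
s=manip.observe();c=manip.capture('wrist')
B=np.array([ww(c,s,p,.014)[:2] for p in ((207,170),(303,170),(255,124),(220,140),(291,140),(215,192),(297,192))]);print('board',circ(B))
K=np.array([ww(c,s,p,.05)[:2] for p in ((224,187),(291,187),(257,221),(233,211),(281,211))]);print('cheese top',circ(K))
"
```

```text
board (array([0.5653, 0.0711]), 0.0466)
cheese top (array([0.5589, 0.0682]), 0.0292)
```

Cheese and board centres are about 7 mm apart, against 18 mm allowed, so it lies wholly on the board. Next is the cover.

Call:
apply_moves(
  rows=[
    [-0.1, -3.4, 0, 0],
    [-0.2, -3.4, 0, 0],
    [-0.2, -3.4, 0, 0],
    [-0.1, -3.4, 0, 0],
    [0, 0, 0, 0],
  ],
  claw=1,
)

```text
t: 17.5
position: [0.5249, 0.2045, 0.1444]
eef_rot: [0.996, 0.093, -0.001, -0.0]
ft_force: [0.7, -0.7, 0.4]
gripper_width: 0.0854
gripper_force: 0.0
```

Call:
apply_moves(
  rows=[
    [0, 0, 2, 0],
    [0, 0, 2, 0],
    [0, 0, 2, 0],
    [0, 0, 1, 0],
    [0, 0, 0, 0],
  ],
)

```text
t: 18.0
position: [0.5254, 0.2005, 0.0733]
eef_rot: [0.996, 0.091, -0.002, 0.001]
ft_force: [-0.5, 0.1, 0.2]
gripper_width: 0.0859
gripper_force: 0.0
```

Call:
apply_moves(
  rows=[
    [0, 0, 0, 0],
    [0, 0, 0, 0],
    [0, 0, 0, 0],
    [0, 0, 0, 0],
    [0, 0, 0, 0],
  ],
  claw=-1,
)

```text
t: 18.5
position: [0.5265, 0.2015, 0.0756]
eef_rot: [0.996, 0.091, 0.0, -0.0]
ft_force: [-1.5, 1.7, 2.0]
gripper_width: 0.0124
gripper_force: 2.8
```

Call:
apply_moves(
  rows=[
    [0, 0, 0, 0],
    [0, 0, 0, 0],
    [0, 0, 0, 0],
    [0, 0, 0, 0],
    [0, 0, 0, 0],
  ],
)

```text
t: 19.0
position: [0.5265, 0.2015, 0.0758]
eef_rot: [0.996, 0.091, 0.0, -0.0]
ft_force: [-2.8, 0.6, 5.9]
gripper_width: 0.0107
gripper_force: 60.5
```

Gripped. I'll pull it 13.8 cm along +tool y.

Call:
apply_moves(
  rows=[
    [0, 1, 0, 0],
    [0, 2, 0, 0],
    [0, 2, 0, 0],
    [0, 2, 0, 0],
    [0, 2, 0, 0],
  ],
)

```text
t: 19.5
position: [0.5437, 0.1125, 0.0758]
eef_rot: [0.996, 0.092, 0.001, -0.0]
ft_force: [4.7, 3.7, 2.0]
gripper_width: 0.0107
gripper_force: 60.2
```

Call:
apply_moves(
  rows=[
    [0, 1.5, 0, 0],
    [0, 1.2, 0, 0],
    [0, 0.8, 0, 0],
    [0, 0.4, 0, 0],
    [0, 0.2, 0, 0],
  ],
)

```text
t: 20.0
position: [0.5514, 0.0722, 0.0758]
eef_rot: [0.996, 0.091, 0.002, -0.0]
ft_force: [4.6, 2.4, 1.2]
gripper_width: 0.0106
gripper_force: 60.2
```

Call:
apply_moves(
  rows=[
    [0, 0.1, 0, 0],
    [0, 0.1, 0, 0],
    [0, 0.1, 0, 0],
    [0, 0.1, 0, 0],
    [0, 0, 0, 0],
  ],
)

```text
t: 20.5
position: [0.5521, 0.0685, 0.0758]
eef_rot: [0.996, 0.091, 0.002, -0.0]
ft_force: [5.5, 2.1, 1.9]
gripper_width: 0.0108
gripper_force: 60.1
```

Call:
apply_moves(
  rows=[
    [0, 0.1, 0, 0],
    [0, 0.1, 0, 0],
    [0, 0.1, 0, 0],
    [0, 0, 0, 0],
    [0, 0, 0, 0],
  ],
)

```text
t: 21.0
position: [0.5526, 0.0662, 0.0758]
eef_rot: [0.996, 0.091, 0.002, -0.001]
ft_force: [4.6, 3.9, 2.5]
gripper_width: 0.0103
gripper_force: 60.2
```

Call:
apply_moves(
  rows=[
    [0, 0.1, 0, 0],
    [0, 0, 0, 0],
    [0, 0, 0, 0],
    [0, 0, 0, 0],
    [0, 0, 0, 0],
  ],
)

```text
t: 21.5
position: [0.5526, 0.0662, 0.0758]
eef_rot: [0.996, 0.092, 0.002, -0.001]
ft_force: [5.3, 7.2, 1.9]
gripper_width: 0.0105
gripper_force: 60.2
```

Call:
apply_moves(
  rows=[
    [0, 0.1, 0, 0],
    [0, 0, 0, 0],
    [0, 0, 0, 0],
    [0, 0, 0, 0],
    [0, 0, 0, 0],
  ],
)

```text
t: 22.0
position: [0.5526, 0.0661, 0.0759]
eef_rot: [0.996, 0.092, 0.002, -0.002]
ft_force: [3.8, 12.6, 3.1]
gripper_width: 0.0108
gripper_force: 60.3
```

Call:
apply_moves(
  rows=[
    [0, 0, 0, 0],
    [0, 0, 0, 0],
    [0, 0, 0, 0],
    [0, 0, 0, 0],
    [0, 0, 0, 0],
  ],
  claw=1,
)

```text
t: 22.5
position: [0.5517, 0.0634, 0.0751]
eef_rot: [0.996, 0.091, -0.0, 0.0]
ft_force: [0.3, 0.2, 0.6]
gripper_width: 0.0813
gripper_force: 0.0
```

Call:
apply_moves(
  rows=[
    [0, 0, -1, 0],
    [0, 0, -2, 0],
    [0, 0, -3, 0],
    [0, 0, -3, 0],
    [0, 0, -3, 0],
  ],
)

```text
t: 23.0
position: [0.5517, 0.0636, 0.1974]
eef_rot: [0.996, 0.091, 0.0, 0.0]
ft_force: [0.3, -0.6, -0.4]
gripper_width: 0.0855
gripper_force: 0.0
```

```bash
python3 -c "
from h import *
a=cap('wrist','w6.png');b=cap('top','t6.png');s=cap('scene','s6.png')
g=cv2.imread('pics/w6.png');t=cv2.resize(cv2.imread('pics/s6.png')[110:270,60:410],None,fx=1.46,fy=1.46)
o=np.zeros((384+t.shape[0],512,3),np.uint8);o[:384]=g;o[384:,:t.shape[1]]=t[:,:512];cv2.imwrite('pics/c6.png',o[:600])
"
```

```text
(no output)
```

View pics/c6.png

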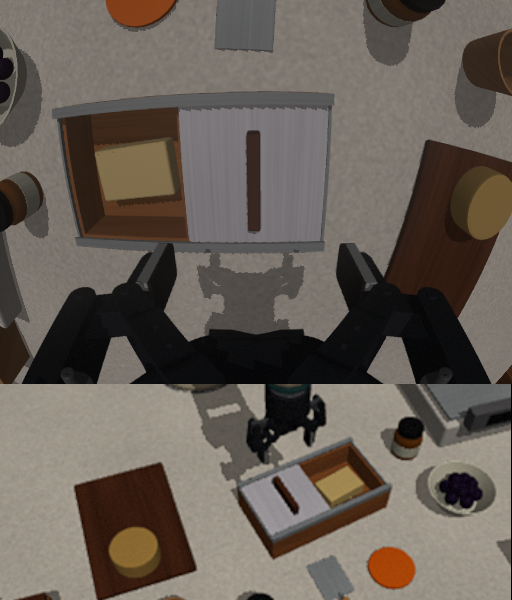

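The cover is fully home over the −y well, with its bar at (253,181) in the wrist view. The block is uncovered at (135,170), the small cheese is off the serving board, and nothing else in view has moved.

```bash
python3 -c "
from plant import manip
print(manip.close_job())"
```

```text
the job is handed in; nothing more can be done
None
```

The job is handed in: the small cheese is on the pale round board with the cover slid back to its end stop over that well, and the cheese block is uncovered in the other well.

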